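# Uncap the shut-off gas outlet, thread hand unknown

### The job

A brazing torch is to be connected to the bench gas outlet that is shut off (its yellow lever lies level, across the pipe); the other outlet is live (lever pointing straight down), so leave that one's cap alone and do not shift either lever. Unscrew the black cap from the shut-off outlet: fuel gas and oxygen have threads of opposite hand and nothing shows which gas this is, so find by trying which way it gives and turn it that way until it comes free, never pulling it off by force. Lift it off and finish while still holding it in the gripper, well clear in the air straight above its outlet.

Things in the scene. Friction and masses are not known exactly. Their poses are not given: they have to be found in the camera images.
- outlet_1: one of two identical gas outlets bolted to the bench, upright: round steel flange 76 mm in diameter, riser, brass ball valve, 104 mm tall. Origin: centre of the flange's underside; z up along the pipe. The lever pivots on its -x side, 31 to 36 mm from the pipe's axis, 78 mm above the bench. A threaded neck with a black cap stands on top, on the same vertical axis
- outlet_2: the other gas outlet, same make and size, same origin and axes
- lever_1 (a joint): shut-off lever of outlet_1, yellow sleeve, 66 mm from pivot to tip, 7 mm thick, stays where it is: 0 = level, across the pipe, pointing to the outlet's -y side: shut off; 1.57 = hanging straight down along the pipe: open, live
- lever_2 (a joint): shut-off lever of outlet_2, same meaning of its values
- lever_1_tip (a point): tip of the lever of outlet_1, 66 mm from its pivot
- lever_2_tip (a point): tip of the lever of outlet_2, 66 mm from its pivot
- neck_a: brass threaded neck, 26 mm tall, fixed on top of either outlet (compare positions), carries cap_a. Origin: centre of its foot, 104 mm above the bench; z up. neck_a and neck_b have contrary thread hands, not known beforehand. Turned the wrong way the cap meets a solid stop within 0.2 rad
- neck_b: the other neck, on the other outlet, carries cap_b; same origin and axes. On both, turned the right way the cap runs easily, is free to lift off after 1.0 rad at most (before that it can be raised only 1 to 5 mm) and meets another stop 1.15 to 1.45 rad from where it started, where it can still be lifted straight off
- cap_a: black knurled round plastic screw cap with a grey top and a white index mark, 48 mm in diameter over the knurling, 30 mm tall, about 60 g, a loose body screwed down on neck_a. Origin: centre of its underside, 2 mm above the neck's origin when screwed down; z up; the white mark points along its +x
- cap_b: the other cap, identical in make and look, screwed down on neck_b
Mind the look-alikes: they are no part of the job. What is shaped like the cap_a but orange is not meant. Leave any pink look-alike of the cap_b alone.

How it is judged (in metres and radians):
On the way:
1. the cap of the shut-off outlet is turned on its thread by 0.75 rad or more, while still down on the neck (raised less than 10 mm) (((value of joint lever_1 below 0.8 rad and horizontal distance between neck_a and outlet_1 below 0.02 m and horizontal distance between cap_a and neck_a below 0.01 m and angle between the x axis of cap_a and the x axis of neck_a, either way round above 0.75 rad and angle between cap_a's own z axis and vertical below 0.2 rad and z of cap_a in the frame of neck_a below 0.012 m) or (value of joint lever_2 below 0.8 rad and horizontal distance between neck_a and outlet_2 below 0.02 m and horizontal distance between cap_a and neck_a below 0.01 m and angle between the x axis of cap_a and the x axis of neck_a, either way round above 0.75 rad and angle between cap_a's own z axis and vertical below 0.2 rad and z of cap_a in the frame of neck_a below 0.012 m) or (value of joint lever_1 below 0.8 rad and horizontal distance between neck_b and outlet_1 below 0.02 m and horizontal distance between cap_b and neck_b below 0.01 m and angle between the x axis of cap_b and the x axis of neck_b, either way round above 0.75 rad and angle between cap_b's own z axis and vertical below 0.2 rad and z of cap_b in the frame of neck_b below 0.012 m) or (value of joint lever_2 below 0.8 rad and horizontal distance between neck_b and outlet_2 below 0.02 m and horizontal distance between cap_b and neck_b below 0.01 m and angle between the x axis of cap_b and the x axis of neck_b, either way round above 0.75 rad and angle between cap_b's own z axis and vertical below 0.2 rad and z of cap_b in the frame of neck_b below 0.012 m))), for 0.05 s.
At the end, for the whole second after the job is handed in: The shut-off outlet's cap is held still in the fingers, underside 45 mm or more above the neck's foot, within 60 mm sideways of the outlet's axis, touching neither neck nor outlet; the live cap is still screwed down (within 6 mm, 0.3 rad); lever tips within 18 mm of where they were (distance of each of lever_1_tip, lever_2_tip from where it was at the start of the episode below 0.018 m and ((value of joint lever_1 below 0.8 rad and horizontal distance between neck_a and outlet_1 below 0.02 m and horizontal distance between cap_a and neck_a below 0.06 m and z of cap_a in the frame of neck_a above 0.045 m and contact force between the fingers and cap_a above 1 N and contact force between cap_a and neck_a below 0.1 N and contact force between cap_a and outlet_1 below 0.1 N and linear speed of cap_a below 0.03 m/s and (z of cap_b in the frame of neck_b below 0.006 m and horizontal distance between cap_b and neck_b below 0.006 m) and angle between the x axis of cap_b and the x axis of neck_b, either way round below 0.3 rad) or (value of joint lever_2 below 0.8 rad and horizontal distance between neck_a and outlet_2 below 0.02 m and horizontal distance between cap_a and neck_a below 0.06 m and z of cap_a in the frame of neck_a above 0.045 m and contact force between the fingers and cap_a above 1 N and contact force between cap_a and neck_a below 0.1 N and contact force between cap_a and outlet_2 below 0.1 N and linear speed of cap_a below 0.03 m/s and (z of cap_b in the frame of neck_b below 0.006 m and horizontal distance between cap_b and neck_b below 0.006 m) and angle between the x axis of cap_b and the x axis of neck_b, either way round below 0.3 rad) or (value of joint lever_1 below 0.8 rad and horizontal distance between neck_b and outlet_1 below 0.02 m and horizontal distance between cap_b and neck_b below 0.06 m and z of cap_b in the frame of neck_b above 0.045 m and contact force between the fingers and cap_b above 1 N and contact force between cap_b and neck_b below 0.1 N and contact force between cap_b and outlet_1 below 0.1 N and linear speed of cap_b below 0.03 m/s and (z of cap_a in the frame of neck_a below 0.006 m and horizontal distance between cap_a and neck_a below 0.006 m) and angle between the x axis of cap_a and the x axis of neck_a, either way round below 0.3 rad) or (value of joint lever_2 below 0.8 rad and horizontal distance between neck_b and outlet_2 below 0.02 m and horizontal distance between cap_b and neck_b below 0.06 m and z of cap_b in the frame of neck_b above 0.045 m and contact force between the fingers and cap_b above 1 N and contact force between cap_b and neck_b below 0.1 N and contact force between cap_b and outlet_2 below 0.1 N and linear speed of cap_b below 0.03 m/s and (z of cap_a in the frame of neck_a below 0.006 m and horizontal distance between cap_a and neck_a below 0.006 m) and angle between the x axis of cap_a and the x axis of neck_a, either way round below 0.3 rad))); the arm keeps its last pose, push and grip.
It fails at once if the live outlet's cap is turned by more than 0.35 rad or shifted by more than 8 mm ((not (value of joint lever_2 below 0.8 rad) and horizontal distance between neck_b and outlet_2 below 0.02 m and (distance of cap_b from where it was at the start of the episode above 0.008 m or angle between the x axis of cap_b and the x axis of neck_b, either way round above 0.35 rad)) or (not (value of joint lever_1 below 0.8 rad) and horizontal distance between neck_b and outlet_1 below 0.02 m and (distance of cap_b from where it was at the start of the episode above 0.008 m or angle between the x axis of cap_b and the x axis of neck_b, either way round above 0.35 rad)) or (not (value of joint lever_2 below 0.8 rad) and horizontal distance between neck_a and outlet_2 below 0.02 m and (distance of cap_a from where it was at the start of the episode above 0.008 m or angle between the x axis of cap_a and the x axis of neck_a, either way round above 0.35 rad)) or (not (value of joint lever_1 below 0.8 rad) and horizontal distance between neck_a and outlet_1 below 0.02 m and (distance of cap_a from where it was at the start of the episode above 0.008 m or angle between the x axis of cap_a and the x axis of neck_a, either way round above 0.35 rad))).
It fails at once if a lever is shifted: its tip moves by more than 18 mm (not (distance of lever_1_tip from where it was at the start of the episode below 0.018 m) or not (distance of lever_2_tip from where it was at the start of the episode below 0.018 m)).
It also fails if it takes over 38 s, if anything falls off the work surface, if the arm or the gripper's body presses on something with over 40 N, if the wrist force passes 120 N, or if a joint passes its speed limit or range.

### The arm

A 6-joint arm with a two-finger parallel gripper is mounted at the origin on a cart in front of the work surface, level with it; the furniture and walls round the work are solid. World frame = base frame: x ahead of the robot, y to its left, z up, the work surface at z = 0. Lengths are in m, angles in degrees, forces in N, time in s.
With the tool pointing down it reaches from about 0.4 to 0.825 m from the base axis. Payload 7 kg.
Tool frame: the origin (TCP) lies midway between the tips of the shut fingers; the grasp point (between the pads) lies 19 mm behind it; z points along the fingers, y is the line along which they close (so a half turn about z gives the same grasp; the last joint's range is limited). The gripper opens to 88 mm and grips with 3 to 60 N. Pads are 19 mm wide; open, the fingers measure 130 mm over their backs; the gripper's body (78 mm by 193 mm) begins 47 mm behind the grasp point.
Start: joints at [84.231, 20.546, 0.682, 0, -70.136, -16.507], TCP at [0.256, 0.625, 0.227] pointing down, gripper open.
Joint ranges: [-176.03, 176.03], [-82.01, 121.73], [-58.28, 71.71], [-173.87, 95.51], [-174.79, -0.11], [-173.66, 173.66]. Speed limits (degrees/s): [136.94, 136.94, 172.46, 180, 180, 180].

### API

Orientations are given as [roll, pitch, yaw] about the fixed x, y, z axes, in that order (R = Rz(yaw) Ry(pitch) Rx(roll)).
In Python, from plant import r gives the robot as it stands. The module is installed in compiled form; this text tells all that it offers.
- The arm moves only by the tool play_rows, never from a script. Its argument "rows" is a list of rows, each an object with "slide": the shift along the tool's x, y, z as a fraction of full scale, a list of three; "delta_rot": the turn, a rotation vector about the tool's x, y, z as a fraction of full scale, a list of three; "fingers": the opening, from -1 (shut) to 1 (fully open). In form: [{"slide": [x, y, z], "delta_rot": [rx, ry, rz], "fingers": fingers}, ...]. A call has 1 to 8 rows; each row shifts and turns the commanded pose from where the row before left it, along the tool's axes as they then stand; what a row does not reach is not made up. Full scale, the value 1, is 0.15 m for a shift and 0.08 rad for a turn. A row lasts 1/8 s, in which the tool goes at most 62.5 mm and 10.7 degrees, less where a joint would pass 70% of its speed; a pose out of reach is approached as far as the arm can. A call with a number of a shift or a turn outside -1 to 1 is refused whole. A call with a gripper value outside its range is refused whole. The fingers move at their own pace and stop on an object; "squeeze" is the grip in N (left out, the last holds). Time passes only in rows, so rows that do not move let the fingers close. It gives the time, the measured TCP pose, the force, the opening and the grip force at its end, in the units of the state.
- r.get_state(): the state, without advancing time (a new reading comes with each control period).
- r.capture(name): name is "scene" or "top"; returns a dict with "image" (480x640x3 uint8, blue, green, red), "fx", "fy", "cx", "cy" (pixels), "R" (3x3) and "t" (3): a world point X has camera coordinates R X + t. Camera axes: x right, y down, z forward; pixel columns grow to the right and rows downward; lengths in m; the calibration is good to about 2 mm. A picture is of the moment at which its call begins. There is no depth.
- r.close_job(): hands the job in; it is judged then, once.
The state is a dict: "time_s": time; "joints": joint angles; "qd": joint speeds; "joint_torque": joint torques, N m; "tcp_pos": TCP position; "eef_rot": TCP orientation; "contact_force": force on the tool from outside, world axes, zero at the start; "moment": the same for the moment, N m; "gripper_width": finger opening in m; "gripper_force": force on a finger pad.
Only numpy, scipy, OpenCV 4.12 (cv2) and the standard library are available. Lean on these libraries where they do the work, as an engineer would, in place of code of your own. Each camera call takes 0.05 s, during which the arm holds its last target. There are 200 camera calls.

## Working session

There is one attempt and no reset: what is moved stays moved. The work goes in short steps, Python scripts to look and compute and a tool call to move; the robot and the scene stay as the last step left them, time stands still between calls to the robot, and variables do not carry over. Pictures are saved under pics/ and viewed, at most 10 in all, crops included, and the job is handed in when it is done.

Besides the shell and the picture viewer there is one more tool, called after ">>>" by a JSON object that holds its "fn" and its "kwargs", one argument or row to a line. play_rows: Moves the arm, as the interface text tells. Shift numbers are shares of 0.15 m and turn numbers shares of 0.08 rad, none past 1 either way. Its arguments: {"type":"object","properties":{"rows":{"type":"array"},"squeeze":{"type":"number"}},"required":["rows"]}

```bash
mkdir -p pics
python3 - <<'E'
from plant import r
import cv2
for n in("scene","top"):
    c=r.capture(n);cv2.imwrite(f"pics/{n}0.png",c["image"]);print(n,c["fx"],c["fy"],c["cx"],c["cy"],c["R"],c["t"])
print(r.get_state())
E
```

```text
scene 437.1437074758991 437.1437074758991 320.2381093456058 234.5974206310424 [[-0.47252899 -0.88127303  0.0086145 ]
 [-0.63070311  0.33131655 -0.70174278]
 [ 0.61557286 -0.337027   -0.71237831]] [0.17305041 0.41388199 0.58517577]
top 465.3491557598625 465.3491557598625 312.43822993780833 245.21962909611264 [[ 0.00993687 -0.9995892  -0.02688304]
 [-0.98904381 -0.005865   -0.14750573]
 [ 0.14728747  0.02805425 -0.98869579]] [-0.07730211  0.49776239  0.97899501]
{'time_s': 0.1, 'joints': array([ 8.42311403e+01,  2.05869340e+01,  6.41151883e-01, -1.81522386e-02,
       -7.01363371e+01, -1.65053140e+01]), 'qd': array([ 0.08442453, -0.07039743,  0.13527365,  0.09223139,  0.01432289,
        0.03755326]), 'joint_torque': array([-1.00820806e-03, -5.84162772e+01,  2.93750989e+01,  7.01544151e+00,
        1.02158601e-02, -4.71357362e-05]), 'tcp_pos': array([0.25572682, 0.62422518, 0.22573573]), 'eef_rot': array([ 1.79916416e+02, -6.97038872e-03, -2.22803487e+01]), 'contact_force': array([0.27116463, 0.29471181, 0.87196695]), 'moment': array([ 0.00975232,  0.00549323, -0.00065565]), 'gripper_force': 0.0, 'gripper_width': 0.08749392684628927}
```

View pics/scene0.png

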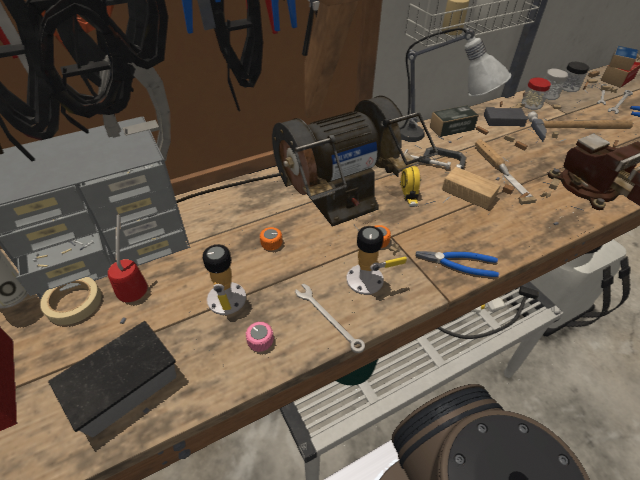

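View pics/top0.png

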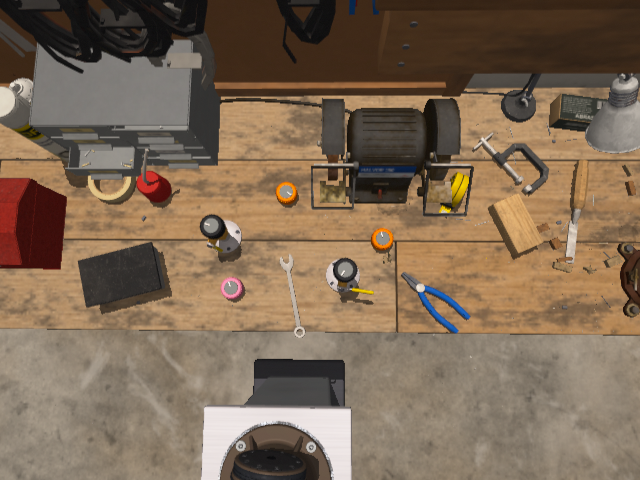

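Shut-off outlet is the right one (its yellow lever is level): cap at about (345,270) in top and (370,238) in scene. The live outlet is the left one, with its cap at (213,227) in top and its lever hanging down.

```bash
cat > h.py <<'E'
import numpy as np,cv2
from plant import r
def ray(c,u,v):
    d=np.linalg.inv(c["R"])@np.array([(u-c["cx"])/c["fx"],(v-c["cy"])/c["fy"],1]); return -c["R"].T@c["t"],d
def onplane(c,u,v,z):
    o,d=ray(c,u,v); return o+d*(z-o[2])/d[2]
def tri(c1,p1,c2,p2):
    A=np.zeros((3,3));b=np.zeros(3)
    for c,p in((c1,p1),(c2,p2)):
        o,d=ray(c,*p);d/=np.linalg.norm(d);M=np.eye(3)-np.outer(d,d);A+=M;b+=M@o
    return np.linalg.solve(A,b)
E
python3 - <<'E'
from h import *
C={n:r.capture(n) for n in("scene","top")}
# grey cap top: darkish grey inside box
P={}
for n,box in(("scene",(352,222,388,262)),("top",(328,252,362,287))):
    im=C[n]["image"];x0,y0,x1,y1=box;s=im[y0:y1,x0:x1].astype(int)
    mx=s.max(2);mn=s.min(2)
    m=((mx<75)&(mx-mn<25)).astype(np.uint8)
    m=cv2.morphologyEx(m,cv2.MORPH_CLOSE,np.ones((7,7)))
    cs,_=cv2.findContours(m,0,2);k=max(cs,key=cv2.contourArea)
    print(n,"black bbox",np.add(cv2.boundingRect(k),(x0,y0,0,0)),cv2.minEnclosingCircle(k),box)
    cv2.imwrite(f"pics/c_{n}.png",0) if 0 else None
    P[n]=cv2.resize(im[y0-15:y1+40,x0-20:x1+45],None,fx=5,fy=5,interpolation=cv2.INTER_CUBIC)[:500]
h=min(p.shape[0] for p in P.values())
o=np.hstack([p[:h] for p in P.values()]);o=cv2.resize(o,None,fx=.8*min(1,1000/o.shape[1]),fy=.8*min(1,1000/o.shape[1]));cv2.imwrite("pics/crop1.png",o);print(o.shape)
print(onplane(C["top"],345,268,.136),onplane(C["scene"],370,233,.136),tri(C["top"],(345,268),C["scene"],(370,233)))
for p in((325,215),(350,215),(213,227)):print(p,onplane(C["top"],*p,.1))
E
```

```text
scene black bbox [357 226  27  27] ((18.738094329833984, 17.261905670166016), 14.888384819030762) (352, 222, 388, 262)
top black bbox [333 258  24  29] ((18.408451080322266, 20.211267471313477), 14.879433631896973) (328, 252, 362, 287)
(360, 800, 3)
[ 0.43901687 -0.13999727  0.136     ] [ 0.43604648 -0.13994668  0.136     ] [ 0.43867537 -0.14081697  0.13346831]
(325, 215) [ 0.55189842 -0.10042414  0.1       ]
(350, 215) [ 0.55211061 -0.15182801  0.1       ]
(213, 227) [0.52563828 0.13068317 0.1       ]
```

View pics/crop1.png

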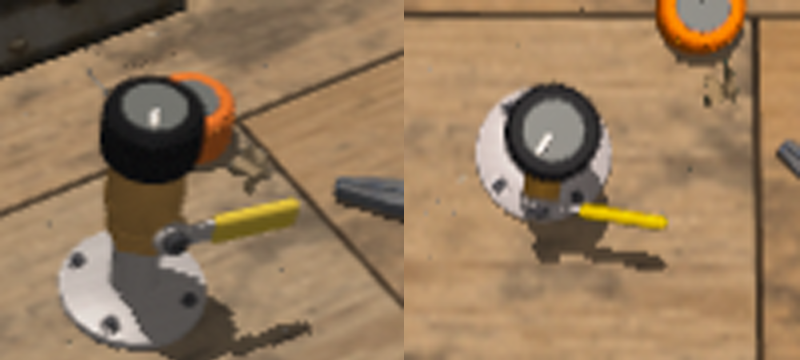

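Cap axis is at about (0.436, -0.1405) in both views, with its top at the expected height of about 0.136. I'll lift first, then cross over and keep the yaw.

>>> {"fn": "play_rows", "kwargs": {
  "rows": [
    {"slide": [0, 0, -0.32], "delta_rot": [0, 0, 0], "fingers": 1},
    {"slide": [0, 0, -0.32], "delta_rot": [0, 0, 0], "fingers": 1},
    {"slide": [0.218, 0.25, 0], "delta_rot": [0, 0, 0], "fingers": 1},
    {"slide": [0.218, 0.25, 0], "delta_rot": [0, 0, 0], "fingers": 1},
    {"slide": [0.218, 0.25, 0], "delta_rot": [0, 0, 0], "fingers": 1},
    {"slide": [0.218, 0.25, 0], "delta_rot": [0, 0, 0], "fingers": 1},
    {"slide": [0.218, 0.25, 0], "delta_rot": [0, 0, 0], "fingers": 1},
    {"slide": [0.218, 0.25, 0], "delta_rot": [0, 0, 0], "fingers": 1}
  ]
}}

```text
time_s: 1.2
tcp_pos: [0.3523, 0.3403, 0.3226]
eef_rot: [-180.0, -0.0, -22.3]
contact_force: [0.6, 0.5, 0.7]
gripper_width: 0.0878
gripper_force: 0.0
```

>>> {"fn": "play_rows", "kwargs": {
  "rows": [
    {"slide": [0.218, 0.25, 0], "delta_rot": [0, 0, 0], "fingers": 1},
    {"slide": [0.218, 0.25, 0], "delta_rot": [0, 0, 0], "fingers": 1},
    {"slide": [0.218, 0.25, 0], "delta_rot": [0, 0, 0], "fingers": 1},
    {"slide": [0.18, 0.335, 0], "delta_rot": [0, 0, 0], "fingers": 1},
    {"slide": [0.18, 0.335, 0], "delta_rot": [0, 0, 0], "fingers": 1},
    {"slide": [0.18, 0.335, 0], "delta_rot": [0, 0, 0], "fingers": 1},
    {"slide": [0.18, 0.335, 0], "delta_rot": [0, 0, 0], "fingers": 1},
    {"slide": [0.18, 0.335, 0], "delta_rot": [0, 0, 0], "fingers": 1}
  ]
}}

```text
time_s: 2.2
tcp_pos: [0.4297, -0.0848, 0.3229]
eef_rot: [-180.0, -0.0, -22.3]
contact_force: [0.7, 0.6, -0.7]
gripper_width: 0.0874
gripper_force: 0.0
```

>>> {"fn": "play_rows", "kwargs": {
  "rows": [
    {"slide": [0.18, 0.335, 0], "delta_rot": [0, 0, 0], "fingers": 1},
    {"slide": [0, 0, 0.25], "delta_rot": [0, 0, 0], "fingers": 1},
    {"slide": [0, 0, 0.25], "delta_rot": [0, 0, 0], "fingers": 1},
    {"slide": [0, 0, 0.25], "delta_rot": [0, 0, 0], "fingers": 1},
    {"slide": [0, 0, 0], "delta_rot": [0, 0, 0], "fingers": 1},
    {"slide": [0, 0, 0], "delta_rot": [0, 0, 0], "fingers": 1}
  ]
}}

```text
time_s: 2.95
tcp_pos: [0.4368, -0.1398, 0.2115]
eef_rot: [-180.0, -0.1, -22.2]
contact_force: [0.7, 0.3, 1.5]
gripper_width: 0.0878
gripper_force: 0.0
```

Run:
```python
from h import *
a=r.capture("scene");b=r.capture("top")
o=np.hstack([cv2.resize(c["image"][y:y+200,x:x+200],(400,400)) for c,x,y in((a,270,110),(b,245,140))])
cv2.imwrite("pics/p2.png",o);print(r.get_state()["joints"].round(1))
```

```text
[  7.    0.2 -26.8   0.  -62.8  60.7]
```

View pics/p2.png

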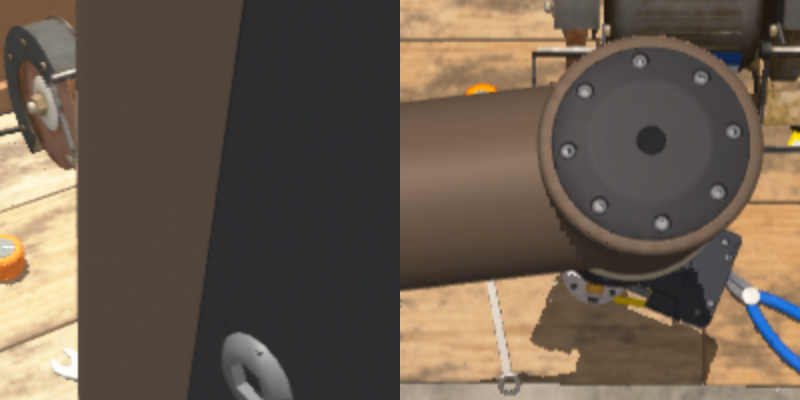

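The arm hides the cap in both views, but the TCP is within 1 mm of the measured axis and the jaws have about 20 mm of slack each side. I'll descend and grip.

>>> {"fn": "play_rows", "kwargs": {
  "rows": [
    {"slide": [0, 0, 0.2], "delta_rot": [0, 0, 0], "fingers": 1},
    {"slide": [0, 0, 0.2], "delta_rot": [0, 0, 0], "fingers": 1},
    {"slide": [0, 0, 0.2], "delta_rot": [0, 0, 0], "fingers": 1},
    {"slide": [0, 0, 0.08], "delta_rot": [0, 0, 0], "fingers": 1},
    {"slide": [0, 0, 0], "delta_rot": [0, 0, 0], "fingers": 1},
    {"slide": [0, 0, 0], "delta_rot": [0, 0, 0], "fingers": 1}
  ],
  "squeeze": 20
}}

```text
time_s: 3.8
tcp_pos: [0.437, -0.1397, 0.1094]
eef_rot: [-180.0, -0.1, -22.3]
contact_force: [0.5, 0.3, 0.6]
gripper_width: 0.0875
gripper_force: 0.0
```

>>> {"fn": "play_rows", "kwargs": {
  "rows": [
    {"slide": [0, 0, 0], "delta_rot": [0, 0, 0], "fingers": -1},
    {"slide": [0, 0, 0], "delta_rot": [0, 0, 0], "fingers": -1},
    {"slide": [0, 0, 0], "delta_rot": [0, 0, 0], "fingers": -1},
    {"slide": [0, 0, 0], "delta_rot": [0, 0, 0], "fingers": -1},
    {"slide": [0, 0, 0], "delta_rot": [0, 0, 0], "fingers": -1},
    {"slide": [0, 0, 0], "delta_rot": [0, 0, 0], "fingers": -1}
  ]
}}

```text
time_s: 4.55
tcp_pos: [0.4359, -0.1397, 0.1081]
eef_rot: [180.0, 0.0, -22.3]
contact_force: [-0.1, 0.9, 1.1]
gripper_width: 0.0468
gripper_force: 20.0
```

```bash
cat > st.py <<'E'
from plant import r
s=r.get_state()
for k in("time_s","tcp_pos","eef_rot","contact_force","moment","gripper_width","gripper_force"):print(k,s[k])
E
python3 st.py
```

```text
time_s 4.55
tcp_pos [ 0.43587345 -0.13969892  0.10809298]
eef_rot [ 1.79995959e+02  2.66659294e-03 -2.22759584e+01]
contact_force [-0.13380787  0.87913371  1.08776729]
moment [-0.01176442  0.16548195  0.02612716]
gripper_width 0.04675550074087783
gripper_force 20.0000296253711
```

Gripped, with a width of about 47 mm matching the 48 mm cap. First trial is counter-clockwise (tool z negative), 0.24 rad.

>>> {"fn": "play_rows", "kwargs": {
  "rows": [
    {"slide": [0, 0, 0], "delta_rot": [0, 0, -0.75], "fingers": -1},
    {"slide": [0, 0, 0], "delta_rot": [0, 0, -0.75], "fingers": -1},
    {"slide": [0, 0, 0], "delta_rot": [0, 0, -0.75], "fingers": -1},
    {"slide": [0, 0, 0], "delta_rot": [0, 0, -0.75], "fingers": -1},
    {"slide": [0, 0, 0], "delta_rot": [0, 0, 0], "fingers": -1}
  ]
}}

```text
time_s: 5.18
tcp_pos: [0.436, -0.1397, 0.1081]
eef_rot: [180.0, -0.0, -8.5]
contact_force: [-0.3, -0.1, 0.5]
gripper_width: 0.0472
gripper_force: 20.0
```

```bash
python3 st.py
```

```text
time_s 5.175
tcp_pos [ 0.435967   -0.13969959  0.10808811]
eef_rot [ 1.79998908e+02 -4.90648461e-03 -8.54494089e+00]
contact_force [-0.27590821 -0.12240522  0.52431047]
moment [-0.07101449  0.06086154 -0.02026965]
gripper_width 0.04723452660554903
gripper_force 19.99957665335387
```

The moment about z stays near zero, so it runs freely this way. Continuing.

>>> {"fn": "play_rows", "kwargs": {
  "rows": [
    {"slide": [0, 0, 0], "delta_rot": [0, 0, -0.75], "fingers": -1},
    {"slide": [0, 0, 0], "delta_rot": [0, 0, -0.75], "fingers": -1},
    {"slide": [0, 0, 0], "delta_rot": [0, 0, -0.75], "fingers": -1},
    {"slide": [0, 0, 0], "delta_rot": [0, 0, -0.75], "fingers": -1},
    {"slide": [0, 0, 0], "delta_rot": [0, 0, -0.75], "fingers": -1},
    {"slide": [0, 0, 0], "delta_rot": [0, 0, -0.75], "fingers": -1},
    {"slide": [0, 0, 0], "delta_rot": [0, 0, -0.75], "fingers": -1}
  ]
}}

```text
time_s: 6.05
tcp_pos: [0.4359, -0.1397, 0.1081]
eef_rot: [180.0, 0.0, 15.6]
contact_force: [0.1, 0.5, 1.2]
gripper_width: 0.0467
gripper_force: 20.0
```

```bash
python3 st.py
```

```text
time_s 6.05
tcp_pos [ 0.43590875 -0.13971796  0.10808901]
eef_rot [1.79997375e+02 7.58175975e-04 1.55583224e+01]
contact_force [0.06909322 0.49691724 1.20697391]
moment [-0.0569907   0.05881053 -0.02016458]
gripper_width 0.04669077640411402
gripper_force 19.99984161928296
```

>>> {"fn": "play_rows", "kwargs": {
  "rows": [
    {"slide": [0, 0, 0], "delta_rot": [0, 0, -0.75], "fingers": -1},
    {"slide": [0, 0, 0], "delta_rot": [0, 0, -0.75], "fingers": -1},
    {"slide": [0, 0, 0], "delta_rot": [0, 0, -0.75], "fingers": -1},
    {"slide": [0, 0, 0], "delta_rot": [0, 0, -0.75], "fingers": -1},
    {"slide": [0, 0, 0], "delta_rot": [0, 0, -0.75], "fingers": -1},
    {"slide": [0, 0, 0], "delta_rot": [0, 0, -0.75], "fingers": -1},
    {"slide": [0, 0, 0], "delta_rot": [0, 0, -0.75], "fingers": -1},
    {"slide": [0, 0, 0], "delta_rot": [0, 0, 0], "fingers": -1}
  ]
}}

```text
time_s: 7.05
tcp_pos: [0.4359, -0.1398, 0.1081]
eef_rot: [180.0, 0.0, 39.5]
contact_force: [-0.2, -0.9, 1.0]
gripper_width: 0.0468
gripper_force: 20.0
```

```bash
python3 st.py
```

```text
time_s 7.05
tcp_pos [ 0.43585087 -0.13979663  0.10806952]
eef_rot [1.79997900e+02 9.25795495e-03 3.95085566e+01]
contact_force [-0.22737119 -0.88924068  1.04663662]
moment [-0.43616702  0.05160133  0.02493239]
gripper_width 0.046839115995404496
gripper_force 19.999494161456823
```

Turned 1.08 rad without meeting a stop. Now a gentle test lift.

>>> {"fn": "play_rows", "kwargs": {
  "rows": [
    {"slide": [0, 0, -0.02], "delta_rot": [0, 0, 0], "fingers": -1},
    {"slide": [0, 0, -0.02], "delta_rot": [0, 0, 0], "fingers": -1},
    {"slide": [0, 0, -0.02], "delta_rot": [0, 0, 0], "fingers": -1},
    {"slide": [0, 0, 0], "delta_rot": [0, 0, 0], "fingers": -1}
  ]
}}

```text
time_s: 7.55
tcp_pos: [0.436, -0.1397, 0.1174]
eef_rot: [180.0, -0.0, 39.6]
contact_force: [-0.6, -1.9, -0.3]
gripper_width: 0.0468
gripper_force: 20.0
```

```bash
python3 st.py
```

```text
time_s 7.55
tcp_pos [ 0.43602217 -0.13974302  0.11742593]
eef_rot [ 1.79979217e+02 -1.64739076e-02  3.95930165e+01]
contact_force [-0.62290451 -1.88791867 -0.25185754]
moment [-0.68884799  0.16988752  0.01127513]
gripper_width 0.04680912390921846
gripper_force 20.000020852312446
```

Raised 9 mm with no resistance, so it is free. Lifting clear.

>>> {"fn": "play_rows", "kwargs": {
  "rows": [
    {"slide": [0, 0, -0.06], "delta_rot": [0, 0, 0], "fingers": -1},
    {"slide": [0, 0, -0.06], "delta_rot": [0, 0, 0], "fingers": -1},
    {"slide": [0, 0, -0.06], "delta_rot": [0, 0, 0], "fingers": -1},
    {"slide": [0, 0, -0.08], "delta_rot": [0, 0, 0], "fingers": -1},
    {"slide": [0, 0, -0.1], "delta_rot": [0, 0, 0], "fingers": -1},
    {"slide": [0, 0, -0.1], "delta_rot": [0, 0, 0], "fingers": -1},
    {"slide": [0, 0, 0], "delta_rot": [0, 0, 0], "fingers": -1},
    {"slide": [0, 0, 0], "delta_rot": [0, 0, 0], "fingers": -1}
  ]
}}

```text
time_s: 8.55
tcp_pos: [0.4356, -0.1396, 0.1858]
eef_rot: [-180.0, 0.0, 39.6]
contact_force: [-0.2, -0.9, -0.5]
gripper_width: 0.0471
gripper_force: 20.0
```

```bash
python3 st.py
python3 - <<'E'
from h import *
a=r.capture("scene");b=r.capture("top")
cv2.imwrite("pics/p3.png",np.hstack([cv2.resize(a["image"],(400,300)),cv2.resize(b["image"],(400,300))]))
cv2.imwrite("pics/p3s.png",cv2.resize(a["image"][150:350,250:500],(750,600)))
E
```

```text
time_s 8.55
tcp_pos [ 0.43561873 -0.13961183  0.1857738 ]
eef_rot [-1.79977868e+02  6.50459056e-03  3.95950143e+01]
contact_force [-0.23670143 -0.93196883 -0.54318685]
moment [-0.07610184 -0.05429396  0.02958438]
gripper_width 0.04708364633759024
gripper_force 19.999966202303767
```

View pics/p3.png

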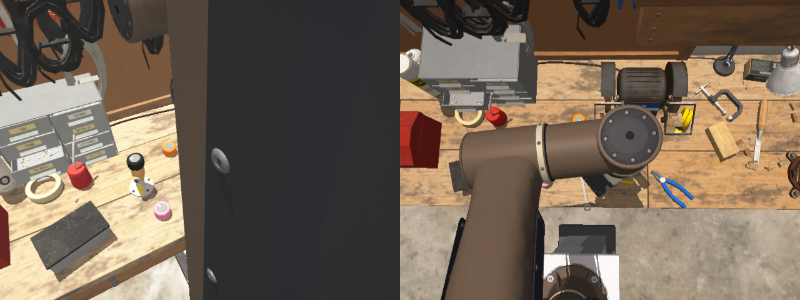

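The view is blocked by the arm, but the jaws still hold 47 mm at 20 N. The TCP is 78 mm higher, on the outlet axis, and the live outlet looks untouched. Handing in.

```bash
python3 -c "
from plant import r
print(r.close_job())"
```

```text
the job is handed in; nothing more can be done
None
```

I unscrewed the shut-off outlet's cap counter-clockwise by about 1.08 rad and lifted it off freely. I handed the job in with the cap held at 20 N about 78 mm above where it sat, straight over its outlet; the arm blocked the final camera view, so that rests on the gripper readings.

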